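Pack a display row snug against its spring pusher

TASK

The row of card cases in the display tray's near lane (the one nearer the robot) is loose. Take orange spacers from the rack one at a time, stand each fully down in the lane between the cases and the yellow spring pusher, pushing the row up to make room, until the row is snug and presses the pusher back a little. Keep the cases standing in their lanes and leave unneeded spacers standing in the rack.

Things in the scene. Friction and masses are not known exactly. Their poses are not given: they have to be found in the camera images.
- tray: black two-lane display tray, 208 mm (its x) by 180 mm (its y), fixed; origin at the centre of its underside. Lanes run along its y, 96 mm wide inside, floor 4 mm above the table; near lane (the one to fill) centred at x = -51 mm, far lane at x = +51 mm. Walls 35 mm high, +y end wall 50 mm. The near lane's row stands against the +y end wall, whose inner face is at y = +85 mm
- pusher_home (a point): yellow spring paddle, 90 mm wide, at the -y end of the near lane; this fixed point is the middle of its face (looking to +y, at the cases) when at rest, 30 mm above the table; axes parallel to the tray's. The face is upright to 40 mm above the table, then slopes back 11 mm up to its top edge at 62 mm: a slippery lead-in, so a spacer pressed down on it wedges the paddle back
- pusher (a joint): how far the paddle is pushed back from rest, along the tray's -y, 0 to 0.011 m. A spring holds it at 0 and takes 3 N to start and about 4.5 N at 6 mm. It reads 0 while the row is loose and a few mm (3 to 7) when the right number of spacers has filled the row
- rack: plywood rack fixed to the table, 104 mm (its x) by 105 mm (its y) by 40 mm high, four slots side by side along its y, one spacer in each; each slot is 20 mm by 94 mm with a 5 mm thick floor; origin at the centre of its underside
- case_d_mid (a point): hard plastic card case standing upright in the display tray, 88 mm wide across the lane, 68 mm tall, 36 mm thick along the lane, about 0.1 kg, free to slide; this point is its centre, 34 mm above its underside; always in the near lane, next to the +y end wall
- case_e_mid (a point): hard plastic card case standing upright in the display tray, 88 mm wide across the lane, 68 mm tall, 36 mm thick along the lane, about 0.1 kg, free to slide; this point is its centre, 34 mm above its underside; always in the near lane, next to the +y end wall
- case_a_mid (a point): hard plastic card case standing upright in the display tray, 88 mm wide across the lane, 68 mm tall, 24 or 40 mm (which of the two is not told) thick along the lane, about 0.1 kg, free to slide; this point is its centre, 34 mm above its underside; one of the cases a and b is third in the near lane, loosely placed, the other stands in the far lane and is to be left there
- case_b_mid (a point): hard plastic card case standing upright in the display tray, 88 mm wide across the lane, 68 mm tall, 24 or 40 mm (which of the two is not told) thick along the lane, about 0.1 kg, free to slide; this point is its centre, 34 mm above its underside; one of the cases a and b is third in the near lane, loosely placed, the other stands in the far lane and is to be left there
- case_c_mid (a point): hard plastic card case standing upright in the display tray, 88 mm wide across the lane, 68 mm tall, 44 mm thick along the lane, about 0.1 kg, free to slide; this point is its centre, 34 mm above its underside; it stands in the far lane and is to be left there
- spacer1_fin (a point): orange spacer, 50 g, upright in a rack slot: body 86 mm wide (its x), 16 mm thick (y), 68 mm tall, foot edges rounded 3 mm; on top, centred, a fin 30 mm wide (x), 8 mm thick, 44 mm tall, to be pinched across its 30 mm. This point is the fin's centre, 90 mm above the underside. Two or three of the four fill the row; the last needs a push down of 5 to 20 N to wedge the paddle back
- spacer2_fin (a point): orange spacer, 50 g, upright in a rack slot: body 86 mm wide (its x), 16 mm thick (y), 68 mm tall, foot edges rounded 3 mm; on top, centred, a fin 30 mm wide (x), 8 mm thick, 44 mm tall, to be pinched across its 30 mm. This point is the fin's centre, 90 mm above the underside. Two or three of the four fill the row; the last needs a push down of 5 to 20 N to wedge the paddle back
- spacer3_fin (a point): orange spacer, 50 g, upright in a rack slot: body 86 mm wide (its x), 16 mm thick (y), 68 mm tall, foot edges rounded 3 mm; on top, centred, a fin 30 mm wide (x), 8 mm thick, 44 mm tall, to be pinched across its 30 mm. This point is the fin's centre, 90 mm above the underside. Two or three of the four fill the row; the last needs a push down of 5 to 20 N to wedge the paddle back
- spacer4_fin (a point): orange spacer, 50 g, upright in a rack slot: body 86 mm wide (its x), 16 mm thick (y), 68 mm tall, foot edges rounded 3 mm; on top, centred, a fin 30 mm wide (x), 8 mm thick, 44 mm tall, to be pinched across its 30 mm. This point is the fin's centre, 90 mm above the underside. Two or three of the four fill the row; the last needs a push down of 5 to 20 N to wedge the paddle back

How it is judged:
At the end, for the whole second after the job is handed in: The row presses the pusher back by over 1.5 mm; each spacer is at rest, seated in the near lane (within 6 mm, tilted under 0.2 rad) or standing in the rack (under 0.3 rad); all cases stand in their own lanes of the tray, tilted under 0.2 rad (angle between each of case_a_mid, case_b_mid, case_c_mid, case_d_mid, case_e_mid's own z axis and vertical below 0.2 rad and z of case_a_mid in the frame of tray between 0.03 and 0.046 m and y of case_a_mid in the frame of tray between -0.085 and 0.085 m and x of case_a_mid in the frame of tray between -0.09 and 0.09 m and z of case_b_mid in the frame of tray between 0.03 and 0.046 m and y of case_b_mid in the frame of tray between -0.085 and 0.085 m and x of case_b_mid in the frame of tray between -0.09 and 0.09 m and z of case_c_mid in the frame of tray between 0.03 and 0.046 m and y of case_c_mid in the frame of tray between -0.085 and 0.085 m and x of case_c_mid in the frame of tray between -0.09 and 0.09 m and z of case_d_mid in the frame of tray between 0.03 and 0.046 m and y of case_d_mid in the frame of tray between -0.085 and 0.085 m and x of case_d_mid in the frame of tray between -0.09 and 0.09 m and z of case_e_mid in the frame of tray between 0.03 and 0.046 m and y of case_e_mid in the frame of tray between -0.085 and 0.085 m and x of case_e_mid in the frame of tray between -0.09 and 0.09 m and x of each of case_d_mid, case_e_mid in the frame of tray below -0.02 m and ((x of spacer1_fin in the frame of tray between -0.066 and -0.036 m and y of spacer1_fin in the frame of tray between -0.064 and 0.085 m and z of spacer1_fin in the frame of tray between 0.085 and 0.1 m and angle between spacer1_fin's own z axis and vertical below 0.2 rad) or (x of spacer1_fin in the frame of rack between -0.02 and 0.02 m and y of spacer1_fin in the frame of rack between -0.055 and 0.055 m and z of spacer1_fin in the frame of rack between 0.085 and 0.103 m and angle between spacer1_fin's own z axis and vertical below 0.3 rad)) and ((x of spacer2_fin in the frame of tray between -0.066 and -0.036 m and y of spacer2_fin in the frame of tray between -0.064 and 0.085 m and z of spacer2_fin in the frame of tray between 0.085 and 0.1 m and angle between spacer2_fin's own z axis and vertical below 0.2 rad) or (x of spacer2_fin in the frame of rack between -0.02 and 0.02 m and y of spacer2_fin in the frame of rack between -0.055 and 0.055 m and z of spacer2_fin in the frame of rack between 0.085 and 0.103 m and angle between spacer2_fin's own z axis and vertical below 0.3 rad)) and ((x of spacer3_fin in the frame of tray between -0.066 and -0.036 m and y of spacer3_fin in the frame of tray between -0.064 and 0.085 m and z of spacer3_fin in the frame of tray between 0.085 and 0.1 m and angle between spacer3_fin's own z axis and vertical below 0.2 rad) or (x of spacer3_fin in the frame of rack between -0.02 and 0.02 m and y of spacer3_fin in the frame of rack between -0.055 and 0.055 m and z of spacer3_fin in the frame of rack between 0.085 and 0.103 m and angle between spacer3_fin's own z axis and vertical below 0.3 rad)) and ((x of spacer4_fin in the frame of tray between -0.066 and -0.036 m and y of spacer4_fin in the frame of tray between -0.064 and 0.085 m and z of spacer4_fin in the frame of tray between 0.085 and 0.1 m and angle between spacer4_fin's own z axis and vertical below 0.2 rad) or (x of spacer4_fin in the frame of rack between -0.02 and 0.02 m and y of spacer4_fin in the frame of rack between -0.055 and 0.055 m and z of spacer4_fin in the frame of rack between 0.085 and 0.103 m and angle between spacer4_fin's own z axis and vertical below 0.3 rad)) and x of case_c_mid in the frame of tray above 0.02 m and ((x of case_a_mid in the frame of tray below -0.02 m and x of case_b_mid in the frame of tray above 0.02 m) or (x of case_b_mid in the frame of tray below -0.02 m and x of case_a_mid in the frame of tray above 0.02 m)) and value of joint pusher above 0.0015 m and linear speed of each of spacer1, spacer2, spacer3, spacer4 below 0.02 m/s); the robot touches nothing.
It also fails if it takes over 72 s, if anything falls off the work surface, if the arm or the gripper's body presses on something with over 40 N, if the wrist force passes 120 N, or if a joint passes its speed limit or range.

ROBOT

A 6-joint arm with a two-finger parallel gripper is mounted at the origin on the work surface. World frame = base frame: x ahead of the robot, y to its left, z up, the work surface at z = 0. Lengths are in m, angles in rad, forces in N, time in s.
With the tool pointing down it reaches from about 0.3 to 0.875 m from the base axis. Payload 6.4 kg.
Tool frame: the origin (TCP) lies midway between the tips of the shut fingers; the grasp point (between the pads) lies 19 mm behind it (grasp_offset is the distance from the TCP to the grasp point, in m); z points along the fingers, y is the line along which they close (so a half turn about z gives the same grasp; the last joint's range is limited). The gripper opens to 85 mm and grips with 20 to 120 N. Pads are 22 mm wide; open, the fingers measure 114 mm over their backs; the gripper's body (76 mm by 85 mm) begins 54 mm behind the grasp point. The pads swing forward as they close: fully open they stand 13 mm farther back than shut.
Start: joints at [-1.431, 0.181, 1.607, -0, 1.354, -0.206], TCP at [0.195, -0.541, 0.21] pointing down, gripper open.
Joint ranges: [-2.99, 2.99], [-0.89, 2.07], [0.3, 2.58], [-1.14, 4.28], [0, 2.63], [-3.12, 3.12]. Speed limits (rad/s): [2.57, 2.57, 3.01, 3.14, 3.14, 3.14].

INTERFACE

Orientations are given as a unit quaternion [w, x, y, z].
In Python, from bench import * gives the robot as it stands. The module is installed in compiled form; this text tells all that it offers.
- The arm moves only by the tool servo_tool, never from a script. Its argument "commands" is text: rows parted by semicolons, each of 7 numbers parted by spaces: the turn, a rotation vector about the tool's x, y, z in rad, then the shift along the tool's x, y, z in mm, then the opening, from 0 (shut) to 1 (fully open). In form: wx wy wz dx dy dz claw; .... A call has 1 to 5 rows; each row shifts and turns the commanded pose from where the row before left it, along the tool's axes as they then stand; what a row does not reach is not made up. A row lasts 1/8 s, in which the tool goes at most 62.5 mm and 10.7 degrees, less where a joint would pass 70% of its speed; a pose out of reach is approached as far as the arm can. A call with a gripper value outside its range is refused whole. The fingers move at their own pace and stop on an object; the grip force is fixed at half the most. Time passes only in rows, so rows that do not move let the fingers close. It gives the time, the measured TCP pose, the force, the opening and the grip force at its end, in the units of the state.
- get_obs(): the state, without advancing time (a new reading comes with each control period).
- camera(name): name is "scene" or "top"; returns the picture (420x560x3 uint8, blue, green, red); there is no depth.
- calibration(name): a dict with "fx", "fy", "cx", "cy" (pixels), "R" (3x3) and "t" (3): a world point X has camera coordinates R X + t. Camera axes: x right, y down, z forward; pixel columns grow to the right and rows downward; lengths in m; the calibration is good to about 2 mm. A picture is of the moment at which its call begins. calibration takes no time and is no camera call.
- hand_in(): hands the job in; it is judged then, once.
The state is a dict: "time_s": time; "q": joint angles; "dq": joint speeds; "joint_efforts": joint torques, N m; "eef_pos": TCP position; "eef_rot": TCP orientation; "wrist_force": force on the tool from outside, world axes, zero at the start; "torque": the same for the moment, N m; "opening": opening from 0.0 (shut) to 1.0 (fully open); "grasp_force": force on a finger pad.
Only numpy, scipy, OpenCV 4.12 (cv2) and the standard library are available. Lean on these libraries where they do the work, as an engineer would, in place of code of your own. Each camera call takes 0.05 s, during which the arm holds its last target. There are 200 camera calls.

## Working session

There is one attempt and no reset: what is moved stays moved. The work goes in short steps, Python scripts to look and compute and a tool call to move; the robot and the scene stay as the last step left them, time stands still between calls to the robot, and variables do not carry over. Pictures are saved under pics/ and viewed, at most 10 in all, crops included, and the job is handed in when it is done.

Besides the shell and the picture viewer there is one more tool, called after "Call:" by a JSON object that holds its "api" and its "payload". servo_tool: Moves the arm, as the interface text tells. Its arguments: {"type":"object","properties":{"commands":{"type":"string"}},"required":["commands"]}

```bash
mkdir -p pics; python3 - <<'E'
from bench import *
import cv2
o=get_obs(); print(o)
for n in("scene","top"):
    cv2.imwrite(f"pics/{n}0.png",camera(n)); print(n,calibration(n))
E
```

```text
{'time_s': 0.0, 'q': array([-1.43131258e+00,  1.81527460e-01,  1.60801995e+00, -5.21920035e-06,
        1.35380943e+00, -2.06332770e-01]), 'dq': array([-0.00176135, -0.0010926 , -0.00099414, -0.00030449, -0.00022726,
       -0.00115551]), 'joint_efforts': array([-1.76351237e-03, -4.44871294e+01, -3.51336837e+01, -2.37562945e-04,
        8.93727411e-03,  3.49228955e-06]), 'eef_pos': array([ 0.19481695, -0.54035518,  0.20868606]), 'eef_rot': array([-8.81684317e-04,  9.85088093e-01,  1.72048453e-01,  2.69315141e-05]), 'wrist_force': array([ 0.39709449,  0.05380256, -0.46827222]), 'torque': array([ 0.04612155,  0.03532161, -0.02750997]), 'grasp_force': 0.0, 'opening': 0.9976761115984385}
scene {'fx': 473.74239934252864, 'fy': 473.74239934252864, 'cx': 276.8510192715305, 'cy': 217.84300916192296, 'R': array([[-0.54768447,  0.83663993, -0.00868021],
       [ 0.67844592,  0.43800771, -0.58979689],
       [-0.48964563, -0.32891166, -0.80750497]]), 't': array([ 0.303074  , -0.31326804,  1.34665604])}
top {'fx': 505.88230403121025, 'fy': 505.88230403121025, 'cx': 277.8662045068385, 'cy': 206.61535169477943, 'R': array([[-0.02708599, -0.9996285 , -0.00303473],
       [-0.98119891,  0.0271667 , -0.19107764],
       [ 0.1910891 , -0.00219786, -0.98157023]]), 't': array([0.01626839, 0.56475607, 0.94883123])}
```

View pics/top0.png

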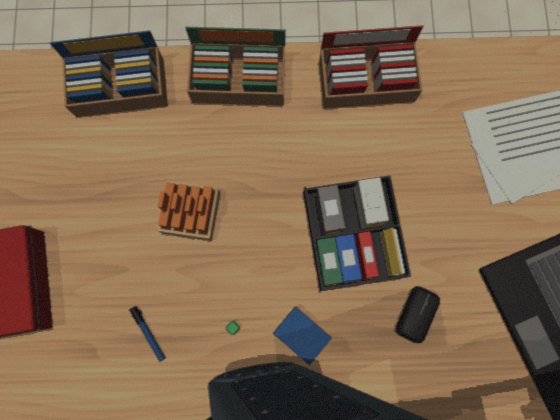

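View pics/scene0.png

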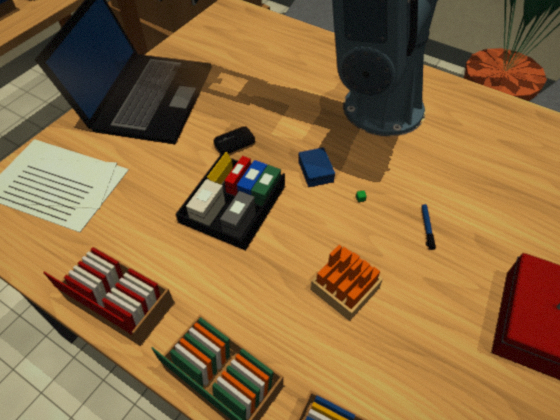

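The top view shows the rack around (190,210) and the tray around (357,233). In the near lane, the row runs from the end wall on the left to the yellow pusher at (393,252). I'll enlarge both.

```bash
python3 - <<'E'
import cv2,numpy as np
i=cv2.imread("pics/top0.png")
def crop(i,x,y,w,h,s,st=10):
    c=cv2.resize(i[y:y+h,x:x+w],None,fx=s,fy=s,interpolation=cv2.INTER_CUBIC)
    for k in range(0,w,st): cv2.putText(c,str(x+k),(k*s,9),0,.32,(0,255,255),1); cv2.line(c,(k*s,10),(k*s,15),(0,255,255),1)
    for k in range(0,h,st): cv2.putText(c,str(y+k),(0,k*s+4),0,.32,(0,255,255),1); cv2.line(c,(22,k*s),(27,k*s),(0,255,255),1)
    return c
cv2.imwrite("pics/tray.png",crop(i,298,172,116,122,4)[:, :])
a=crop(i,298,172,116,124,4.8.__int__()); b=crop(i,152,178,72,66,4.__int__())
a=crop(i,298,174,116,119,5); cv2.imwrite("pics/tray.png",a)
b=crop(i,150,176,76,68,8); cv2.imwrite("pics/rack.png",b)
E
```

```text
File "<stdin>", line 9
    a=crop(i,298,172,116,124,4.8.__int__()); b=crop(i,152,178,72,66,4.__int__())
                                                                     ^
SyntaxError: invalid decimal literal
```

```bash
cat > h.py <<'E'
import cv2,numpy as np
def crop(i,x,y,w,h,s,st=10):
    c=cv2.resize(i[y:y+h,x:x+w],None,fx=s,fy=s,interpolation=cv2.INTER_CUBIC)
    for k in range(0,w,st): cv2.putText(c,str(x+k),(k*s,9),0,.32,(0,255,255),1); cv2.line(c,(k*s,10),(k*s,15),(0,255,255),1)
    for k in range(0,h,st): cv2.putText(c,str(y+k),(0,k*s+4),0,.32,(0,255,255),1); cv2.line(c,(22,k*s),(27,k*s),(0,255,255),1)
    return c
E
python3 - <<'E'
from h import *
i=cv2.imread("pics/top0.png")
cv2.imwrite("pics/tray.png",crop(i,298,174,116,119,5))
cv2.imwrite("pics/rack.png",crop(i,150,176,76,68,8))
E
```

```text
(no output)
```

View pics/tray.png

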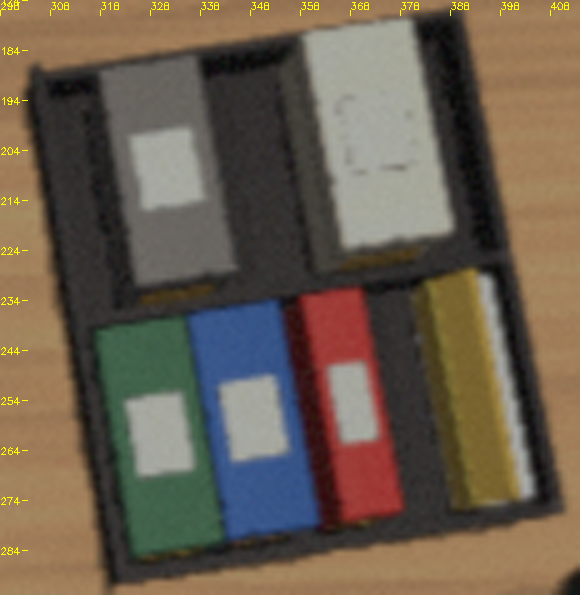

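View pics/rack.png

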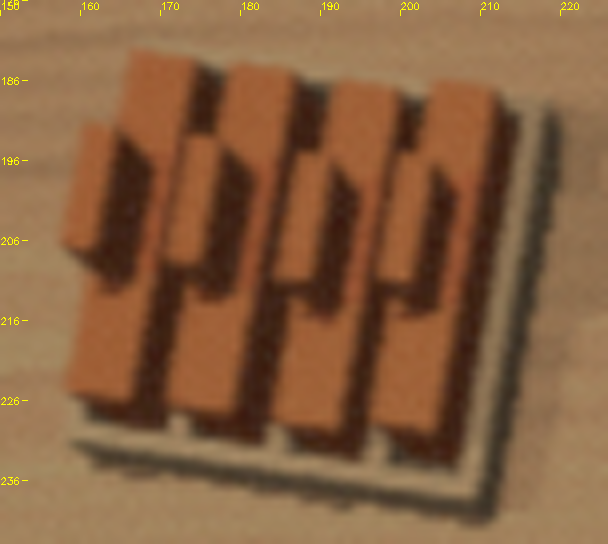

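The third case (red) has a top about 13 px wide against 18 px for the 36 mm blue one, so it is the 24 mm case. The four fin tops are at crop points (90,186), (193,200), (303,217) and (406,218). Next I'll fit the poses.

```bash
cat >> h.py <<'E'
from bench import calibration
def proj(n,P):
    c=calibration(n);p=np.atleast_2d(P)@c["R"].T+c["t"];return np.c_[c["fx"]*p[:,0]/p[:,2]+c["cx"],c["fy"]*p[:,1]/p[:,2]+c["cy"]]
def back(n,uv,z):
    c=calibration(n);o=-c["R"].T@c["t"];uv=np.atleast_2d(uv)
    d=np.c_[(uv[:,0]-c["cx"])/c["fx"],(uv[:,1]-c["cy"])/c["fy"],np.ones(len(uv))]@c["R"]
    return o+d*((z-o[2])/d[:,2])[:,None]
def tf(p,L):
    L=np.atleast_2d(L);c,s=np.cos(p[2]),np.sin(p[2]);return np.c_[p[0]+c*L[:,0]-s*L[:,1],p[1]+s*L[:,0]+c*L[:,1],L[:,2]]
def px(c,x,y,s): return np.array([x,y])+(np.atleast_2d(c)+.5)/s-.5
E
python3 - <<'E'
from h import *
from scipy.optimize import least_squares
T=lambda c:px(c,298,174,5)
L=np.array([[104,90,50],[104,-90,35],[-104,-90,0],[-104,90,0]])/1e3
uv=T([[35,67],[463,10],[563,510],[113,583]])
r=least_squares(lambda p:(proj("top",tf(p,L))-uv).ravel(),[.5,-.1,.1],loss='soft_l1');print("tray",r.x,r.fun.reshape(-1,2).round(1))
p=r.x
inv=lambda X:(np.c_[X[:,0]-p[0],X[:,1]-p[1]]@np.array([[np.cos(p[2]),-np.sin(p[2])],[np.sin(p[2]),np.cos(p[2])]])*1e3).round(1)
for n,c in dict(green=[[95,330],[187,318],[225,540],[135,556]],blue=[[187,318],[278,300],[320,525],[228,540]],red=[[300,296],[362,288],[403,508],[343,522]],gray=[[100,70],[198,55],[237,268],[138,284]]).items():
    print(n,inv(back("top",T(c),.072)).tolist())
print("paddle top edge",inv(back("top",T([[477,270],[520,498]]),.062)).tolist(), "front edge z40",inv(back("top",T([[428,285],[468,505]]),.040)).tolist())
R=lambda c:px(c,150,176,8)
f=back("top",R([[90,186],[193,200],[303,217],[406,218]]),.117);print("fins",f.round(4).tolist(), np.diff(f,axis=0).round(4).tolist())
for c in [[[132,48],[200,63],[133,403],[65,388]],[[235,62],[298,70],[238,413],[167,398]],[[340,80],[403,88],[343,430],[273,420]],[[440,80],[500,88],[440,430],[370,420]]]:
    b=back("top",R(c),.073);print("body",b.mean(0).round(4),np.arctan2(*(b[0]-b[3])[[1,0]]).round(3),np.arctan2(*(b[1]-b[2])[[1,0]]).round(3),np.linalg.norm(b[0]-b[3]).round(3),np.linalg.norm(b[0]-b[1]).round(3))
i=cv2.imread("pics/top0.png");S=4
x,y=[298,174];c=cv2.resize(i[165:300,290:420],None,fx=S,fy=S,interpolation=cv2.INTER_CUBIC)
def poly(P,col):
    q=((proj("top",P)-[290,165]+.5)*S-.5).round().astype(int);cv2.polylines(c,[q.reshape(-1,1,2)],True,col,1)
for z in(0,35): poly(tf(p,np.array([[104,90,z],[104,-90,z],[-104,-90,z],[-104,90,z]])/1e3),(0,255,255) if z else (0,0,255))
poly(tf(p,np.array([[104,90,50],[104,85,50],[-104,85,50],[-104,90,50]])/1e3),(0,255,0))
poly(tf(p,np.array([[-3,85,35],[-99,85,35],[-99,-85,35],[-3,-85,35]])/1e3),(255,255,0))
cv2.imwrite("pics/ov.png",c)
E
```

```text
tray [ 0.51456628 -0.15708789  0.13908199] [[-0.2 -0.3]
 [ 0.4 -1.4]
 [-2.1  0.5]
 [ 1.   0.8]]
green [[-7.6, 87.1], [-8.9, 51.4], [-94.5, 53.0], [-94.7, 87.7]]
blue [[-8.9, 51.4], [-7.9, 15.5], [-94.9, 16.4], [-94.7, 51.9]]
red [[-7.8, 6.8], [-8.7, -17.4], [-93.8, -15.9], [-95.2, 7.6]]
gray [[93.0, 66.7], [92.6, 27.7], [7.0, 28.7], [7.2, 67.5]]
paddle top edge [[-8.0, -65.0], [-97.3, -62.9]] front edge z40 [[-8.3, -50.0], [-96.1, -47.6]]
fins [[0.5737, 0.2187, 0.117], [0.5697, 0.1946, 0.117], [0.5649, 0.169, 0.117], [0.564, 0.145, 0.117]] [[-0.004, -0.0241, 0.0], [-0.0048, -0.0256, 0.0], [-0.0009, -0.024, 0.0]]
body [0.5734 0.2184 0.073 ] -0.175 -0.179 0.086 0.017
body [0.5702 0.1935 0.073 ] -0.185 -0.162 0.085 0.016
body [0.5648 0.1678 0.073 ] -0.185 -0.168 0.085 0.016
body [0.5642 0.144  0.073 ] -0.198 -0.172 0.086 0.015
```

View pics/ov.png

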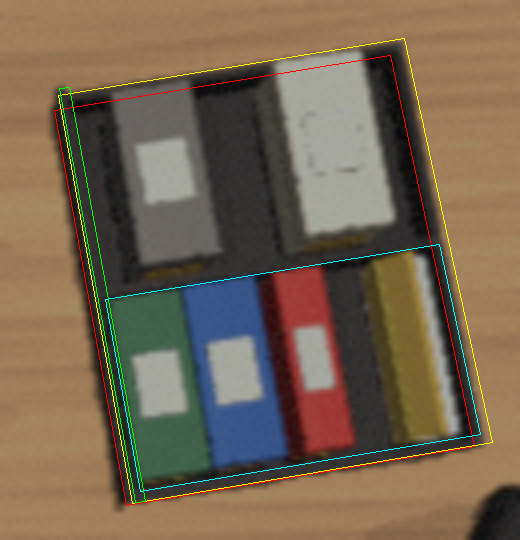

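The overlay fits. The row is 36+36+24 = 96 mm, so its front will be at about y = -11 when closed up, and the pusher face is at about -54. That means three spacers are needed. I'll start with the right-most one (spacer at y=0.144), since nothing blocks its exit.

```bash
cat >> h.py <<'E'
from bench import get_obs
from scipy.spatial.transform import Rotation as Ro
TY=.129
# tray origin: true (-51,85) lies at fitted (-51,87.4)
_a=tf([.51457,-.15709,.13908],[-.051,.0874,0])[0]
TR=np.array([*(_a[:2]-tf([0,0,TY],[-.051,.085,0])[0][:2]),TY])
RY=-.176
FIN={4:(.564,.1445),3:(.5648,.1684),2:(.57,.194),1:(.5735,.2185)}
def lane(y,z,x=-.051): return tf(TR,[x,y,z])[0]
def go(X,yaw):
    """turn about tool z so that tool y lies along yaw (mod pi), then shift in the turned tool axes"""
    o=get_obs();w,a,b,c=o["eef_rot"];R=Ro.from_quat([a,b,c,w])
    ya=R.as_matrix()[:,1];d=(yaw-np.arctan2(ya[1],ya[0])+np.pi/2)%np.pi-np.pi/2
    n=Ro.from_euler('z',d)*R
    print("t",round(o["time_s"],2),"pos",o["eef_pos"].round(4),"tilt",np.round(R.as_matrix()[:2,2],4),"F",o["wrist_force"].round(1),"open",round(o["opening"],3),"wz",round(-d,4),"shift mm",(n.inv().apply(np.array(X)-o["eef_pos"])*1e3).round(1))
def tl():
    p=get_obs()["eef_pos"];c,s=np.cos(TY),np.sin(TY);d=p[:2]-TR[:2];print("tray xy mm",((np.array([[c,s],[-s,c]])@d)*1e3).round(1),"z",(p[2]*1e3).round(1))
E
python3 -c "
from h import *
print(TR,lane(-.037,0));go([*FIN[4],.19],RY)"
```

```text
[ 0.51345687 -0.15533714  0.129     ] [ 0.4676404  -0.19859048  0.        ]
t 0.1 pos [ 0.1948 -0.5404  0.2087] tilt [-0.0002  0.0017] F [ 0.   0.6 -1.1] open 1.003 wz -1.049 shift mm [739.  243.6  18.6]
```

Call:
{"api": "servo_tool", "payload": {"commands": "0 0 -0.175 0 0 0 1;0 0 -0.175 0 0 0 1;0 0 -0.175 0 0 0 1;0 0 -0.175 0 0 0 1;0 0 -0.175 0 0 0 1"}}

```text
time_s: 0.72
eef_pos: [0.1949, -0.5406, 0.2091]
eef_rot: [-0.0, 0.818, 0.576, 0.0]
wrist_force: [-0.2, 0.1, 0.1]
opening: 1.002
grasp_force: 0.0
```

Call:
{"api": "servo_tool", "payload": {"commands": "0 0 -0.174 0 0 0 1;0 0 0 49 16 0 1;0 0 0 49 16 0 1;0 0 0 49 16 0 1;0 0 0 49 16 0 1"}}

```text
time_s: 1.35
eef_pos: [0.2927, -0.3575, 0.2092]
eef_rot: [-0.0, 0.767, 0.642, 0.0]
wrist_force: [-0.1, 0.2, -0.0]
opening: 1.002
grasp_force: 0.0
```

Call:
{"api": "servo_tool", "payload": {"commands": "0 0 0 49 16 0 1;0 0 0 49 16 0 1;0 0 0 49 16 0 1;0 0 0 49 16 0 1;0 0 0 49 16 0 1"}}

```text
time_s: 1.98
eef_pos: [0.4143, -0.1303, 0.2095]
eef_rot: [0.0, 0.767, 0.642, 0.0]
wrist_force: [-0.1, -0.1, 0.1]
opening: 0.998
grasp_force: 0.0
```

Call:
{"api": "servo_tool", "payload": {"commands": "0 0 0 49 16 0 1;0 0 0 49 16 0 1;0 0 0 49 16 0 1;0 0 0 49 16 0 1;0 0 0 0 0 0 1"}}

```text
time_s: 2.6
eef_pos: [0.5117, 0.0527, 0.209]
eef_rot: [-0.001, 0.765, 0.644, -0.0]
wrist_force: [-0.1, -1.0, 0.7]
opening: 1.0
grasp_force: 0.0
```

```bash
python3 -c "
from h import *
go([*FIN[4],.078],RY)"
```

```text
t 2.6 pos [0.5117 0.0527 0.209 ] tilt [-0.0008  0.0007] F [-0.1 -1.   0.7] open 1.0 wz 0.0047 shift mm [ 99.5  35.6 131.1]
```

Call:
{"api": "servo_tool", "payload": {"commands": "0 0 0.003 49 18 0 1;0 0 0 50 17.5 0 1;0 0 0 0 0 40 1;0 0 0 0 0 40 1;0 0 0 0 0 0 1"}}

```text
time_s: 3.22
eef_pos: [0.5603, 0.1399, 0.1259]
eef_rot: [-0.002, 0.768, 0.641, -0.003]
wrist_force: [-0.3, -0.4, 0.5]
opening: 0.999
grasp_force: 0.0
```

```bash
python3 -c "
from h import *
go([*FIN[4],.078],RY)
from bench import camera
i=camera('top');j=camera('scene')
cv2.imwrite('pics/g1.png',np.hstack([crop(i,130,150,110,100,4),crop(j,290,170,90,100,4)]))"
```

```text
t 3.23 pos [0.5603 0.1399 0.1259] tilt [-0.0084 -0.0007] F [-0.3 -0.4  0.5] open 0.999 wz -0.0037 shift mm [ 5.3  3.2 47.9]
```

View pics/g1.png

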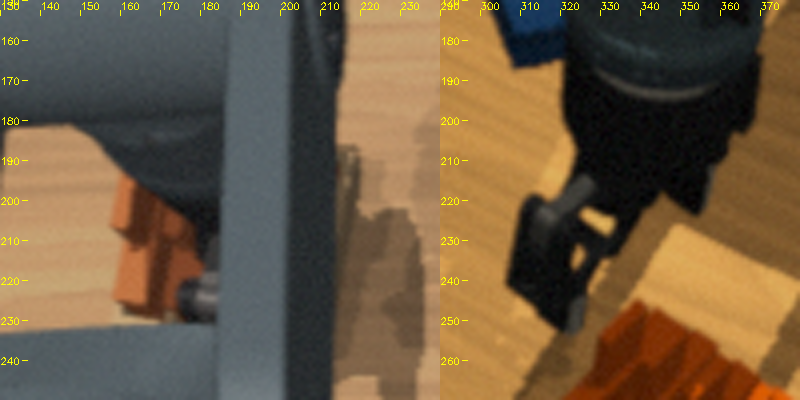

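The arm hides most of the rack, but the fingers straddle the right-most spacer. I'll correct the offset, descend and grip.

Call:
{"api": "servo_tool", "payload": {"commands": "0 0 -0.003 5 3 0 1;0 0 0 0 0 0 1"}}

```text
time_s: 3.58
eef_pos: [0.569, 0.1455, 0.1315]
eef_rot: [0.001, 0.766, 0.642, 0.001]
wrist_force: [-0.3, -0.7, -0.2]
opening: 1.001
grasp_force: 0.0
```

```bash
python3 -c "
from h import *
go([*FIN[4],.078],RY)"
```

```text
t 3.58 pos [0.569  0.1455 0.1315] tilt [0.0034 0.0003] F [-0.3 -0.7 -0.2] open 1.001 wz 0.0001 shift mm [-1.9 -4.9 53.5]
```

Call:
{"api": "servo_tool", "payload": {"commands": "0 0 0 0 0 10 1;0 0 0 0 0 10 1;0 0 0 0 0 0 1;0 0 0 0 0 0 1;0 0 0 0 0 0 1"}}

```text
time_s: 4.2
eef_pos: [0.5677, 0.1454, 0.1098]
eef_rot: [0.0, 0.767, 0.642, 0.0]
wrist_force: [-0.9, 0.4, 0.3]
opening: 0.994
grasp_force: 0.0
```

```bash
python3 -c "
from h import *
go([*FIN[4],.078],RY)"
```

```text
t 4.2 pos [0.5677 0.1454 0.1098] tilt [0.0005 0.    ] F [-0.9  0.4  0.3] open 0.994 wz 0.0 shift mm [-1.5 -3.5 31.8]
```

Call:
{"api": "servo_tool", "payload": {"commands": "0 0 0 -1.5 -3.5 8 1;0 0 0 0 0 8 1;0 0 0 0 0 8 1;0 0 0 0 0 8 1;0 0 0 0 0 0 0.55"}}

```text
time_s: 4.82
eef_pos: [0.5631, 0.1444, 0.0765]
eef_rot: [-0.001, 0.767, 0.642, -0.001]
wrist_force: [-0.6, -0.4, -0.0]
opening: 0.819
grasp_force: 0.0
```

Call:
{"api": "servo_tool", "payload": {"commands": "0 0 0 0 0 0 0;0 0 0 0 0 0 0;0 0 0 0 0 0 0;0 0 0 0 0 0 0;0 0 0 0 0 0 0"}}

```text
time_s: 5.45
eef_pos: [0.5641, 0.1446, 0.0782]
eef_rot: [0.0, 0.767, 0.642, 0.0]
wrist_force: [-3.0, 0.5, 5.3]
opening: 0.328
grasp_force: 59.6
```

```bash
python3 -c "
from h import *
go([*FIN[4],.2],RY)"
```

```text
t 5.45 pos [0.5641 0.1446 0.0782] tilt [0.0008 0.0001] F [-3.   0.5  5.3] open 0.328 wz 0.0 shift mm [  -0.    -0.  -121.8]
```

Call:
{"api": "servo_tool", "payload": {"commands": "0 0 0 0 0 -10 0;0 0 0 0 0 -25 0;0 0 0 0 0 -40 0;0 0 0 0 0 -40 0;0 0 0 0 0 0 0"}}

```text
time_s: 6.08
eef_pos: [0.5664, 0.1446, 0.197]
eef_rot: [0.002, 0.766, 0.642, 0.003]
wrist_force: [-0.3, 0.7, 0.1]
opening: 0.328
grasp_force: 59.2
```

```bash
python3 -c "
from h import *
go(lane(-.037,.193),TY)"
```

```text
t 6.08 pos [0.5664 0.1446 0.197 ] tilt [0.0079 0.0003] F [-0.3  0.7  0.1] open 0.328 wz -0.305 shift mm [-327.6 -142.2    2.4]
```

Call:
{"api": "servo_tool", "payload": {"commands": "0 0 -0.1 0 0 -5 0;0 0 -0.105 0 0 0 0;0 0 -0.1 0 0 0 0;0 0 0 -41 -17.5 0 0;0 0 0 -41 -17.5 0 0"}}

```text
time_s: 6.7
eef_pos: [0.5385, 0.0581, 0.1962]
eef_rot: [-0.001, 0.659, 0.752, -0.001]
wrist_force: [0.5, 0.4, -0.5]
opening: 0.327
grasp_force: 59.3
```

Call:
{"api": "servo_tool", "payload": {"commands": "0 0 0 -41 -17.5 0 0;0 0 0 -41 -17.5 0 0;0 0 0 -41 -17.5 0 0;0 0 0 -41 -17.5 0 0;0 0 0 -41 -17.5 0 0"}}

```text
time_s: 7.32
eef_pos: [0.4781, -0.1569, 0.1965]
eef_rot: [-0.001, 0.66, 0.751, -0.0]
wrist_force: [0.6, -0.2, -0.6]
opening: 0.328
grasp_force: 59.3
```

Call:
{"api": "servo_tool", "payload": {"commands": "0 0 0 -41 -17.5 0 0;0 0 0 0 0 15 0;0 0 0 0 0 0 0;0 0 0 0 0 0 0;0 0 0 0 0 0 0"}}

```text
time_s: 7.95
eef_pos: [0.4676, -0.198, 0.1829]
eef_rot: [0.0, 0.659, 0.752, 0.0]
wrist_force: [0.3, -0.6, -0.5]
opening: 0.328
grasp_force: 59.3
```

```bash
python3 -c "
from h import *
go(lane(-.037,.077),TY)
from bench import camera
i=camera('top');j=camera('scene')
cv2.imwrite('pics/p1.png',np.hstack([crop(i,300,170,110,120,4),crop(j,180,130,90,120,4)]))"
```

```text
t 7.95 pos [ 0.4676 -0.198   0.1829] tilt [ 0.0004 -0.0001] F [ 0.3 -0.6 -0.5] open 0.328 wz 0.0017 shift mm [-6.000e-01 -1.000e-01  1.059e+02]
```

View pics/p1.png

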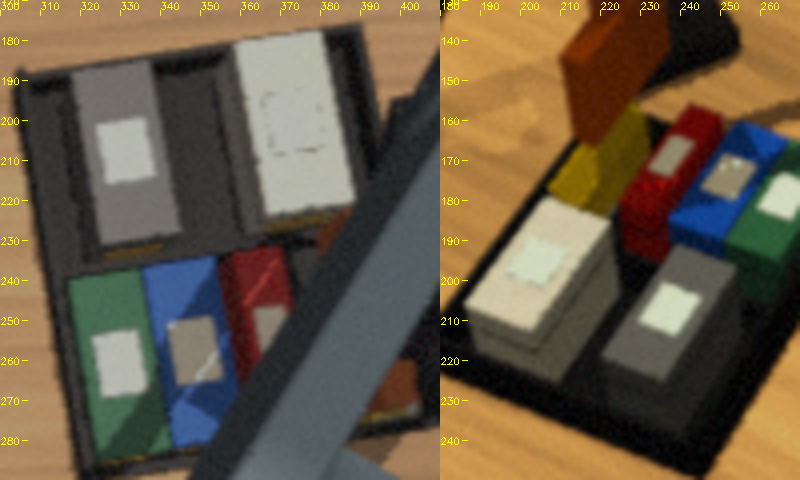

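The spacer hangs upright above the gap. In the scene view its lower corners are at about (226,165), over the space between the paddle and the red case. I'll lower it.

Call:
{"api": "servo_tool", "payload": {"commands": "0 0 0 0 0 25 0;0 0 0 0 0 25 0;0 0 0 0 0 20 0;0 0 0 0 0 15 0;0 0 0 0 0 10 0"}}

```text
time_s: 8.68
eef_pos: [0.4672, -0.1987, 0.0871]
eef_rot: [-0.0, 0.66, 0.751, -0.0]
wrist_force: [-0.5, 0.3, -0.7]
opening: 0.328
grasp_force: 59.3
```

Call:
{"api": "servo_tool", "payload": {"commands": "0 0 0 0 0 5 0;0 0 0 0 0 4 0;0 0 0 0 0 0 0"}}

```text
time_s: 9.05
eef_pos: [0.4672, -0.1989, 0.0787]
eef_rot: [0.0, 0.66, 0.751, 0.0]
wrist_force: [0.4, 0.1, -1.0]
opening: 0.328
grasp_force: 59.3
```

```bash
python3 -c "
from h import *
go(lane(-.019,.077),TY);tl()"
```

```text
t 9.05 pos [ 0.4672 -0.1989  0.0787] tilt [ 0.0002 -0.0001] F [ 0.4  0.1 -1. ] open 0.328 wz -0.0 shift mm [18.2  0.4  1.7]
tray xy mm [-51.4 -37.2] z 78.7
```

Call:
{"api": "servo_tool", "payload": {"commands": "0 0 0 3 0 0.5 0;0 0 0 4 0 0 0;0 0 0 4 0 0 0;0 0 0 2 0 0 0;0 0 0 2 0 0 0"}}

```text
time_s: 9.68
eef_pos: [0.4654, -0.184, 0.0783]
eef_rot: [0.0, 0.66, 0.751, -0.0]
wrist_force: [0.2, -1.0, 0.0]
opening: 0.327
grasp_force: 59.4
```

Call:
{"api": "servo_tool", "payload": {"commands": "0 0 0 1 0 0 0;0 0 0 1 0 0 0;0 0 0 0 0 0 0"}}

```text
time_s: 10.05
eef_pos: [0.465, -0.1819, 0.078]
eef_rot: [-0.0, 0.66, 0.751, 0.0]
wrist_force: [1.4, -0.4, -0.5]
opening: 0.329
grasp_force: 59.4
```

Call:
{"api": "servo_tool", "payload": {"commands": "0 0 0 1 0 0 0;0 0 0 0 0 0 0"}}

```text
time_s: 10.3
eef_pos: [0.4647, -0.1808, 0.078]
eef_rot: [-0.0, 0.66, 0.751, 0.0]
wrist_force: [-0.1, -1.1, -0.3]
opening: 0.331
grasp_force: 59.3
```

```bash
python3 -c "
from h import *
go(lane(-.019,.077),TY);tl()"
```

```text
t 10.3 pos [ 0.4647 -0.1808  0.078 ] tilt [-0.0002  0.0003] F [-0.1 -1.1 -0.3] open 0.331 wz -0.0 shift mm [-0.   0.6  1. ]
tray xy mm [-51.6 -19. ] z 78.0
```

Force is still low, so I'll creep on until firm contact.

Call:
{"api": "servo_tool", "payload": {"commands": "0 0 0 1 0 0 0;0 0 0 0 0 0 0"}}

```text
time_s: 10.55
eef_pos: [0.4647, -0.1801, 0.0781]
eef_rot: [0.0, 0.66, 0.751, -0.0]
wrist_force: [-0.6, -2.7, 0.0]
opening: 0.328
grasp_force: 59.4
```

Call:
{"api": "servo_tool", "payload": {"commands": "0 0 0 1 0 0 0;0 0 0 0 0 0 0"}}

```text
time_s: 10.8
eef_pos: [0.4647, -0.1794, 0.0782]
eef_rot: [0.0, 0.66, 0.751, -0.0]
wrist_force: [-0.3, -4.0, 0.2]
opening: 0.335
grasp_force: 59.4
```

```bash
python3 -c "
from h import *
go(lane(-.019,.077),TY);tl()"
```

```text
t 10.8 pos [ 0.4647 -0.1794  0.0782] tilt [ 0.0002 -0.0009] F [-0.3 -4.   0.2] open 0.335 wz 0.0001 shift mm [-1.4  0.5  1.2]
tray xy mm [-51.5 -17.6] z 78.2
```

Call:
{"api": "servo_tool", "payload": {"commands": "0 0 0 -1.2 0 1 0;0 0 0 0 0 0.5 0;0 0 0 0 0 0 0.35;0 0 0 0 0 0 0.6;0 0 0 0 0 0 0.7"}}

```text
time_s: 11.42
eef_pos: [0.4643, -0.1795, 0.0761]
eef_rot: [-0.001, 0.66, 0.751, 0.0]
wrist_force: [0.8, -0.5, -0.4]
opening: 0.696
grasp_force: 0.0
```

Call:
{"api": "servo_tool", "payload": {"commands": "0 0 0 0 0 -20 0.8;0 0 0 0 0 -40 0.9;0 0 0 0 0 -50 1;0 0 0 0 0 -5 1"}}

```text
time_s: 11.92
eef_pos: [0.4669, -0.1813, 0.1954]
eef_rot: [0.003, 0.66, 0.751, 0.001]
wrist_force: [-0.1, 0.5, -0.1]
opening: 1.0
grasp_force: 0.0
```

```bash
python3 -c "
from h import *
go([*FIN[3],.192],RY)"
```

```text
t 11.93 pos [ 0.4669 -0.1813  0.1954] tilt [ 0.006  -0.0037] F [-0.1  0.5 -0.1] open 1.0 wz 0.3052 shift mm [361.5  35.2   2. ]
```

Call:
{"api": "servo_tool", "payload": {"commands": "0 0 0.15 0 0 0 1;0 0 0.155 0 0 0 1;0 0 0 45 4.6 0 1;0 0 0 45 4.6 0 1;0 0 0 45 4.6 0 1"}}

```text
time_s: 12.55
eef_pos: [0.5014, -0.0481, 0.1902]
eef_rot: [-0.001, 0.767, 0.642, -0.0]
wrist_force: [0.3, -0.7, -1.4]
opening: 1.001
grasp_force: 0.0
```

Call:
{"api": "servo_tool", "payload": {"commands": "0 0 0 45 4.6 0 1;0 0 0 45 4.6 0 1;0 0 0 45 4.6 0 1;0 0 0 45 4.6 0 1;0 0 0 45 4.6 20 1"}}

```text
time_s: 13.18
eef_pos: [0.5648, 0.1696, 0.1716]
eef_rot: [0.0, 0.766, 0.642, 0.001]
wrist_force: [0.2, -0.4, 0.1]
opening: 0.994
grasp_force: 0.0
```

Call:
{"api": "servo_tool", "payload": {"commands": "0 0 0 0 0 30 1;0 0 0 0 0 20 1;0 0 0 0 0 0 1;0 0 0 0 0 0 1;0 0 0 0 0 0 1"}}

```text
time_s: 13.8
eef_pos: [0.5648, 0.1677, 0.1227]
eef_rot: [0.001, 0.767, 0.642, 0.001]
wrist_force: [-1.3, -0.2, 0.7]
opening: 1.001
grasp_force: 0.0
```

```bash
python3 -c "
from h import *
go([*FIN[3],.078],RY)"
```

```text
t 13.8 pos [0.5648 0.1677 0.1227] tilt [0.0019 0.0002] F [-1.3 -0.2  0.7] open 1.001 wz -0.0004 shift mm [ 0.6 -0.2 44.7]
```

Call:
{"api": "servo_tool", "payload": {"commands": "0 0 0 0.5 0 15 1;0 0 0 0 0 15 1;0 0 0 0 0 10 1;0 0 0 0 0 4 1;0 0 0 0 0 0 0.55"}}

```text
time_s: 14.42
eef_pos: [0.5639, 0.1683, 0.0772]
eef_rot: [-0.0, 0.767, 0.642, -0.0]
wrist_force: [0.1, -0.4, -0.1]
opening: 0.816
grasp_force: 0.0
```

Call:
{"api": "servo_tool", "payload": {"commands": "0 0 0 0 0 0 0;0 0 0 0 0 0 0;0 0 0 0 0 0 0;0 0 0 0 0 0 0;0 0 0 0 0 0 0"}}

```text
time_s: 15.05
eef_pos: [0.5646, 0.1685, 0.0784]
eef_rot: [0.0, 0.766, 0.642, 0.001]
wrist_force: [-2.1, 0.8, 6.6]
opening: 0.329
grasp_force: 59.6
```

```bash
python3 -c "
from h import *
go(lane(-.041,.198),TY)"
```

```text
t 15.05 pos [0.5646 0.1685 0.0784] tilt [0.0012 0.0002] F [-2.1  0.8  6.6] open 0.329 wz -0.3049 shift mm [-355.5 -143.2 -119.9]
```

Call:
{"api": "servo_tool", "payload": {"commands": "0 0 0 0 0 -10 0;0 0 0 0 0 -25 0;0 0 0 0 0 -45 0;0 0 0 0 0 -40 0;0 0 0 0 0 0 0"}}

```text
time_s: 15.68
eef_pos: [0.5666, 0.1686, 0.2021]
eef_rot: [0.002, 0.766, 0.642, 0.003]
wrist_force: [-0.5, 1.1, -0.9]
opening: 0.329
grasp_force: 59.3
```

Call:
{"api": "servo_tool", "payload": {"commands": "0 0 -0.15 0 0 0 0;0 0 -0.155 0 0 0 0;0 0 0 -39.5 -15.9 0 0;0 0 0 -39.5 -15.9 0 0;0 0 0 -39.5 -15.9 0 0"}}

```text
time_s: 16.3
eef_pos: [0.5307, 0.0437, 0.1962]
eef_rot: [-0.001, 0.66, 0.751, -0.001]
wrist_force: [0.5, -0.9, -0.1]
opening: 0.328
grasp_force: 59.3
```

Call:
{"api": "servo_tool", "payload": {"commands": "0 0 0 -39.5 -15.9 0 0;0 0 0 -39.5 -15.9 0 0;0 0 0 -39.5 -15.9 0 0;0 0 0 -39.5 -15.9 0 0;0 0 0 -39.5 -15.9 0 0"}}

```text
time_s: 16.92
eef_pos: [0.4774, -0.1623, 0.1964]
eef_rot: [-0.001, 0.66, 0.751, -0.0]
wrist_force: [0.1, -1.1, -0.1]
opening: 0.328
grasp_force: 59.3
```

Call:
{"api": "servo_tool", "payload": {"commands": "0 0 0 -39.5 -15.9 0 0;0 0 0 0 0 10 0;0 0 0 0 0 0 0;0 0 0 0 0 0 0;0 0 0 0 0 0 0"}}

```text
time_s: 17.55
eef_pos: [0.4683, -0.2018, 0.1877]
eef_rot: [0.0, 0.659, 0.752, 0.0]
wrist_force: [-0.9, -0.8, -0.7]
opening: 0.324
grasp_force: 59.3
```

```bash
python3 -c "
from h import *
go(lane(-.041,.077),TY);tl()
from bench import camera
i=camera('top');j=camera('scene')
cv2.imwrite('pics/p2.png',np.hstack([crop(i,300,170,110,120,4),crop(j,180,130,90,120,4)]))"
```

```text
t 17.55 pos [ 0.4683 -0.2018  0.1877] tilt [0.0002 0.    ] F [-0.9 -0.8 -0.7] open 0.324 wz 0.0015 shift mm [ -0.8  -0.2 110.7]
tray xy mm [-50.8 -40.2] z 187.7
```

View pics/p2.png

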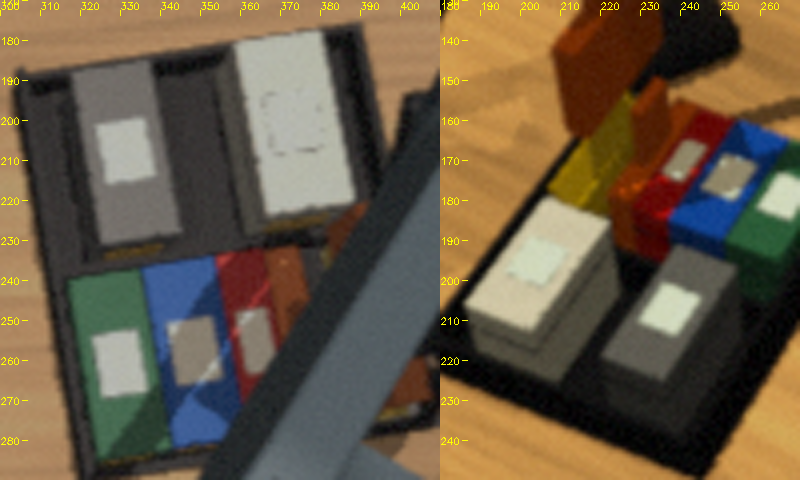

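Spacer one is seated upright against the red case (fin at (231,162) in the scene view), and there is a clear gap to the paddle. I'll lower the second.

Call:
{"api": "servo_tool", "payload": {"commands": "0 0 0.001 -0.5 0 30 0;0 0 0 0 0 30 0;0 0 0 0 0 25 0;0 0 0 0 0 13 0;0 0 0 0 0 6 0"}}

```text
time_s: 18.27
eef_pos: [0.468, -0.203, 0.0833]
eef_rot: [-0.0, 0.66, 0.751, -0.0]
wrist_force: [0.8, 1.1, 0.2]
opening: 0.327
grasp_force: 59.3
```

Call:
{"api": "servo_tool", "payload": {"commands": "0 0 0 0 0 4 0;0 0 0 0 0 1 0;0 0 0 0 0 0 0"}}

```text
time_s: 18.65
eef_pos: [0.4683, -0.2034, 0.0791]
eef_rot: [0.001, 0.66, 0.751, 0.0]
wrist_force: [-0.0, 0.2, -0.3]
opening: 0.327
grasp_force: 59.3
```

Call:
{"api": "servo_tool", "payload": {"commands": "0 0 0 2 0 0 0;0 0 0 2 0 0 0;0 0 0 1 0 0 0;0 0 0 0 0 0 0"}}

```text
time_s: 19.15
eef_pos: [0.4673, -0.1981, 0.0786]
eef_rot: [0.0, 0.66, 0.751, -0.0]
wrist_force: [-0.4, -0.2, 0.5]
opening: 0.329
grasp_force: 59.3
```

```bash
python3 -c "
from h import *
go(lane(-.0345,.077),TY);tl()"
```

```text
t 19.15 pos [ 0.4673 -0.1981  0.0786] tilt [ 0.     -0.0001] F [-0.4 -0.2  0.5] open 0.329 wz -0.0008 shift mm [1.9 0.2 1.6]
tray xy mm [-51.2 -36.4] z 78.6
```

Call:
{"api": "servo_tool", "payload": {"commands": "0 0 0 1.5 0 0 0;0 0 0 1 0 0 0;0 0 0 0 0 0 0"}}

```text
time_s: 19.52
eef_pos: [0.4671, -0.1959, 0.0787]
eef_rot: [0.0, 0.66, 0.751, -0.0]
wrist_force: [0.3, -1.4, -0.6]
opening: 0.325
grasp_force: 59.3
```

Call:
{"api": "servo_tool", "payload": {"commands": "0 0 0 0.7 0 0 0;0 0 0 0 0 0 0"}}

```text
time_s: 19.77
eef_pos: [0.4671, -0.1954, 0.0788]
eef_rot: [0.0, 0.66, 0.751, -0.0]
wrist_force: [-0.8, -3.3, 0.9]
opening: 0.328
grasp_force: 59.4
```

Call:
{"api": "servo_tool", "payload": {"commands": "0 0 0 0.7 0 0 0;0 0 0 0 0 0 0"}}

```text
time_s: 20.02
eef_pos: [0.4671, -0.1949, 0.0789]
eef_rot: [0.001, 0.66, 0.751, -0.0]
wrist_force: [0.1, -4.3, 1.8]
opening: 0.326
grasp_force: 59.5
```

```bash
python3 -c "
from h import *
go(lane(-.0345,.077),TY);tl()"
```

```text
t 20.02 pos [ 0.4671 -0.1949  0.0789] tilt [ 0.0006 -0.0011] F [ 0.1 -4.3  1.8] open 0.326 wz -0.001 shift mm [-1.2  0.1  1.9]
tray xy mm [-51.1 -33.3] z 78.9
```

Call:
{"api": "servo_tool", "payload": {"commands": "0 0 0 -1 0 1 0;0 0 0 0 0 0.7 0;0 0 0 0 0 0 0.35;0 0 0 0 0 0 0.6;0 0 0 0 0 0 0.7"}}

```text
time_s: 20.65
eef_pos: [0.4664, -0.1944, 0.0762]
eef_rot: [-0.001, 0.66, 0.751, 0.0]
wrist_force: [0.3, 0.1, 0.6]
opening: 0.698
grasp_force: 0.0
```

Call:
{"api": "servo_tool", "payload": {"commands": "0 0 0 0 0 -20 0.8;0 0 0 0 0 -40 0.9;0 0 0 0 0 -50 1;0 0 0 0 0 -5 1;0 0 0 0 0 0 1"}}

```text
time_s: 21.28
eef_pos: [0.4668, -0.1949, 0.1915]
eef_rot: [-0.0, 0.66, 0.751, 0.0]
wrist_force: [0.7, 0.4, -0.5]
opening: 0.997
grasp_force: 0.0
```

```bash
python3 -c "
from h import *
go([*FIN[2],.192],RY)"
```

```text
t 21.27 pos [ 0.4668 -0.1949  0.1915] tilt [-0.0002  0.0004] F [ 0.7  0.4 -0.5] open 0.997 wz 0.3041 shift mm [ 4.01e+02  3.36e+01 -3.00e-01]
```

Call:
{"api": "servo_tool", "payload": {"commands": "0 0 0.15 0 0 0 1;0 0 0.154 0 0 0 1;0 0 0 44.5 3.7 0 1;0 0 0 44.5 3.7 0 1;0 0 0 44.5 3.7 0 1"}}

```text
time_s: 21.9
eef_pos: [0.5001, -0.0641, 0.1895]
eef_rot: [-0.002, 0.767, 0.642, -0.001]
wrist_force: [1.0, 0.8, -1.1]
opening: 0.997
grasp_force: 0.0
```

Call:
{"api": "servo_tool", "payload": {"commands": "0 0 0 44.5 3.7 0 1;0 0 0 44.5 3.7 0 1;0 0 0 44.5 3.7 0 1;0 0 0 44.5 3.7 0 1;0 0 0 44.5 3.7 0 1"}}

```text
time_s: 22.52
eef_pos: [0.5571, 0.1515, 0.1892]
eef_rot: [-0.001, 0.767, 0.642, -0.002]
wrist_force: [0.7, -0.1, 1.2]
opening: 0.999
grasp_force: 0.0
```

Call:
{"api": "servo_tool", "payload": {"commands": "0 0 0 44.5 3.7 15 1;0 0 0 0 0 35 1;0 0 0 0 0 20 1;0 0 0 0 0 0 1;0 0 0 0 0 0 1"}}

```text
time_s: 23.15
eef_pos: [0.5704, 0.1927, 0.1226]
eef_rot: [0.0, 0.767, 0.642, 0.0]
wrist_force: [-0.2, 0.7, 0.8]
opening: 1.0
grasp_force: 0.0
```

```bash
python3 -c "
from h import *
go([*FIN[2],.078],RY)"
```

```text
t 23.15 pos [0.5704 0.1927 0.1226] tilt [0.0008 0.0001] F [-0.2  0.7  0.8] open 1.0 wz -0.001 shift mm [ 1.2 -0.7 44.6]
```

Call:
{"api": "servo_tool", "payload": {"commands": "0 0 0 1 -0.6 15 1;0 0 0 0 0 15 1;0 0 0 0 0 10 1;0 0 0 0 0 4.3 1;0 0 0 0 0 0 0.55"}}

```text
time_s: 23.78
eef_pos: [0.5692, 0.1942, 0.0772]
eef_rot: [-0.0, 0.767, 0.642, -0.0]
wrist_force: [-0.3, 0.4, -0.0]
opening: 0.814
grasp_force: 0.0
```

Call:
{"api": "servo_tool", "payload": {"commands": "0 0 0 0 0 0 0;0 0 0 0 0 0 0;0 0 0 0 0 0 0;0 0 0 0 0 0 0;0 0 0 0 0 0 0"}}

```text
time_s: 24.4
eef_pos: [0.5698, 0.1944, 0.0783]
eef_rot: [0.0, 0.766, 0.642, 0.0]
wrist_force: [-2.2, 0.4, 6.8]
opening: 0.332
grasp_force: 59.5
```

```bash
python3 -c "
from h import *
go(lane(-.0515,.198),TY)"
```

```text
t 24.4 pos [0.5698 0.1944 0.0783] tilt [0.0008 0.0002] F [-2.2  0.4  6.8] open 0.332 wz -0.3049 shift mm [-391.1 -151.8 -119.9]
```

Call:
{"api": "servo_tool", "payload": {"commands": "0 0 0 0 0 -10 0;0 0 0 0 0 -25 0;0 0 0 0 0 -45 0;0 0 0 0 0 -40 0;0 0 0 0 0 0 0"}}

```text
time_s: 25.02
eef_pos: [0.5721, 0.1946, 0.2023]
eef_rot: [0.002, 0.767, 0.642, 0.003]
wrist_force: [-0.1, 0.6, -0.9]
opening: 0.329
grasp_force: 59.2
```

Call:
{"api": "servo_tool", "payload": {"commands": "0 0 -0.15 0 0 0 0;0 0 -0.155 0 0 0 0;0 0 0 -39.1 -15.2 0 0;0 0 0 -39.1 -15.2 0 0;0 0 0 -39.1 -15.2 0 0"}}

```text
time_s: 25.65
eef_pos: [0.5381, 0.071, 0.1963]
eef_rot: [-0.001, 0.66, 0.751, -0.001]
wrist_force: [0.5, 0.3, -0.5]
opening: 0.332
grasp_force: 59.3
```

Call:
{"api": "servo_tool", "payload": {"commands": "0 0 0 -39.1 -15.2 0 0;0 0 0 -39.1 -15.2 0 0;0 0 0 -39.1 -15.2 0 0;0 0 0 -39.1 -15.2 0 0;0 0 0 -39.1 -15.2 0 0"}}

```text
time_s: 26.28
eef_pos: [0.488, -0.1325, 0.1965]
eef_rot: [-0.001, 0.66, 0.751, -0.0]
wrist_force: [-0.5, -0.6, 0.4]
opening: 0.329
grasp_force: 59.3
```

Call:
{"api": "servo_tool", "payload": {"commands": "0 0 0 -39.1 -15.2 0 0;0 0 0 -39.1 -15.2 0 0;0 0 0 0 0 20 0;0 0 0 0 0 0 0;0 0 0 0 0 0 0"}}

```text
time_s: 26.9
eef_pos: [0.4689, -0.2125, 0.1774]
eef_rot: [-0.0, 0.66, 0.751, 0.0]
wrist_force: [0.4, 0.2, -0.1]
opening: 0.324
grasp_force: 59.3
```

```bash
python3 -c "
from h import *
go(lane(-.0515,.15),TY);tl()"
```

```text
t 26.9 pos [ 0.4689 -0.2125  0.1774] tilt [-0.0007  0.0006] F [ 0.4  0.2 -0.1] open 0.324 wz 0.0005 shift mm [-0.5  0.6 27.4]
tray xy mm [-51.5 -51. ] z 177.4
```

Call:
{"api": "servo_tool", "payload": {"commands": "0 0 0 -0.5 0 15 0;0 0 0 0 0 12 0;0 0 0 0 0 0 0;0 0 0 0 0 0 0"}}

```text
time_s: 27.4
eef_pos: [0.4692, -0.2135, 0.1506]
eef_rot: [-0.0, 0.66, 0.751, 0.0]
wrist_force: [0.9, -0.7, -0.3]
opening: 0.327
grasp_force: 59.3
```

```bash
python3 -c "
from h import *
go(lane(-.0515,.15),TY);tl()
from bench import camera
i=camera('top');j=camera('scene')
cv2.imwrite('pics/p3.png',np.hstack([crop(i,320,220,90,70,4),crop(j,200,120,70,70,6)[:280]]))"
```

```text
t 27.4 pos [ 0.4692 -0.2135  0.1506] tilt [-0.      0.0001] F [ 0.9 -0.7 -0.3] open 0.327 wz 0.0002 shift mm [0.4 0.4 0.6]
tray xy mm [-51.4 -51.9] z 150.6
```

View pics/p3.png

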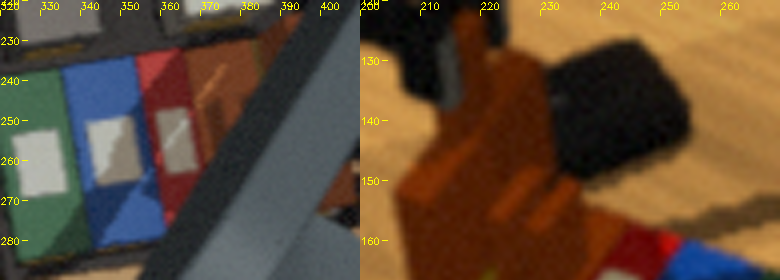

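Both placed spacers stand together, with parallel fins near (225,153) and (231,153). The third is just above, in front of them. I'll lower it carefully and watch the force.

Call:
{"api": "servo_tool", "payload": {"commands": "0 0 0 0 0 6 0;0 0 0 0 0 6 0;0 0 0 0 0 0 0"}}

```text
time_s: 27.88
eef_pos: [0.4686, -0.2132, 0.1378]
eef_rot: [-0.001, 0.66, 0.751, -0.0]
wrist_force: [0.7, -0.7, -0.6]
opening: 0.327
grasp_force: 59.3
```

Call:
{"api": "servo_tool", "payload": {"commands": "0 0 0 0 0 6 0;0 0 0 0 0 6 0;0 0 0 0 0 0 0"}}

```text
time_s: 28.25
eef_pos: [0.4686, -0.2132, 0.1258]
eef_rot: [-0.001, 0.66, 0.751, -0.0]
wrist_force: [-0.4, -0.3, -0.5]
opening: 0.33
grasp_force: 59.3
```

```bash
python3 -c "
from h import *
go(lane(-.051,.077),TY);tl()"
```

```text
t 28.25 pos [ 0.4686 -0.2132  0.1258] tilt [-0.0011  0.0009] F [-0.4 -0.3 -0.5] open 0.33 wz -0.0001 shift mm [ 0.6  0.9 48.8]
tray xy mm [-51.9 -51.6] z 125.8
```

Call:
{"api": "servo_tool", "payload": {"commands": "0 0 0 0.7 0.5 4 0;0 0 0 0 0 5 0;0 0 0 0 0 5 0;0 0 0 0 0 0 0"}}

```text
time_s: 28.75
eef_pos: [0.4704, -0.2132, 0.1133]
eef_rot: [0.001, 0.66, 0.751, 0.0]
wrist_force: [-0.4, 1.8, 4.7]
opening: 0.327
grasp_force: 59.9
```

Call:
{"api": "servo_tool", "payload": {"commands": "0 0 0 0 0 5 0;0 0 0 0 0 5 0;0 0 0 0 0 0 0"}}

```text
time_s: 29.12
eef_pos: [0.4694, -0.2124, 0.1019]
eef_rot: [-0.0, 0.66, 0.751, 0.0]
wrist_force: [2.0, 1.8, -2.3]
opening: 0.331
grasp_force: 59.3
```

```bash
python3 -c "
from h import *
go(lane(-.051,.077),TY);tl()"
```

```text
t 29.12 pos [ 0.4694 -0.2124  0.1019] tilt [-0.0002  0.0009] F [ 2.   1.8 -2.3] open 0.331 wz -0.0001 shift mm [-0.1  0.  24.9]
tray xy mm [-51.  -50.9] z 101.9
```

Call:
{"api": "servo_tool", "payload": {"commands": "0 0 0 0 0 6 0;0 0 0 0 0 6 0;0 0 0 0 0 5 0;0 0 0 0 0 3 0;0 0 0 0 0 0 0"}}

```text
time_s: 29.75
eef_pos: [0.469, -0.2123, 0.0818]
eef_rot: [-0.001, 0.66, 0.751, 0.0]
wrist_force: [1.1, 1.8, -2.0]
opening: 0.331
grasp_force: 59.2
```

Call:
{"api": "servo_tool", "payload": {"commands": "0 0 0 0 0 3 0;0 0 0 0 0 1.5 0;0 0 0 0 0 0 0"}}

```text
time_s: 30.12
eef_pos: [0.4694, -0.2126, 0.0779]
eef_rot: [-0.0, 0.66, 0.751, 0.0]
wrist_force: [0.7, 2.6, 0.9]
opening: 0.328
grasp_force: 59.6
```

```bash
python3 -c "
from h import *
go(lane(-.051,.077),TY);tl()"
```

```text
t 30.12 pos [ 0.4694 -0.2126  0.0779] tilt [-0.0001  0.0002] F [0.7 2.6 0.9] open 0.328 wz -0.0 shift mm [0.2 0.  0.9]
tray xy mm [-51.  -51.2] z 77.9
```

Call:
{"api": "servo_tool", "payload": {"commands": "0 0 0 0 0 1 0;0 0 0 0 0 0.7 0;0 0 0 0 0 0 0"}}

```text
time_s: 30.5
eef_pos: [0.4696, -0.2132, 0.0773]
eef_rot: [0.0, 0.66, 0.751, -0.0]
wrist_force: [-3.4, 2.6, 9.6]
opening: 0.33
grasp_force: 60.5
```

Call:
{"api": "servo_tool", "payload": {"commands": "0 0 0 0 0 0 0.35;0 0 0 0 0 0 0.6;0 0 0 0 0 0 0.7;0 0 0 0 0 -10 0.8;0 0 0 0 0 -30 0.9"}}

```text
time_s: 31.12
eef_pos: [0.4684, -0.212, 0.1157]
eef_rot: [-0.002, 0.66, 0.751, -0.0]
wrist_force: [1.0, 0.2, -0.0]
opening: 0.903
grasp_force: 0.0
```

Call:
{"api": "servo_tool", "payload": {"commands": "0 0 0 0 0 -40 1;0 0 0 0 0 -40 1;0 0 0 -50 0 0 1;0 0 0 -50 0 0 1;0 0 0 -50 0 0 1"}}

```text
time_s: 31.75
eef_pos: [0.4891, -0.3631, 0.1975]
eef_rot: [0.001, 0.66, 0.751, -0.0]
wrist_force: [0.1, -0.3, 0.5]
opening: 1.001
grasp_force: 0.0
```

Call:
{"api": "servo_tool", "payload": {"commands": "0 0 0 -50 0 0 1;0 0 0 -50 0 0 1;0 0 0 -40 0 0 1;0 0 0 0 0 0 1;0 0 0 0 0 0 1"}}

```text
time_s: 32.38
eef_pos: [0.5067, -0.4998, 0.1963]
eef_rot: [-0.0, 0.66, 0.751, 0.0]
wrist_force: [0.4, 0.2, 0.8]
opening: 1.0
grasp_force: 0.0
```

```bash
python3 -c "
from h import *
from bench import camera
i=camera('top');j=camera('scene')
cv2.imwrite('pics/end.png',np.hstack([cv2.resize(crop(i,300,170,115,125,4),(430,467)),crop(j,180,130,92,116,4)[:464].copy().__array__() if 0 else cv2.resize(crop(j,180,130,92,117,4),(367,467))]))"
```

```text
(no output)
```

View pics/end.png

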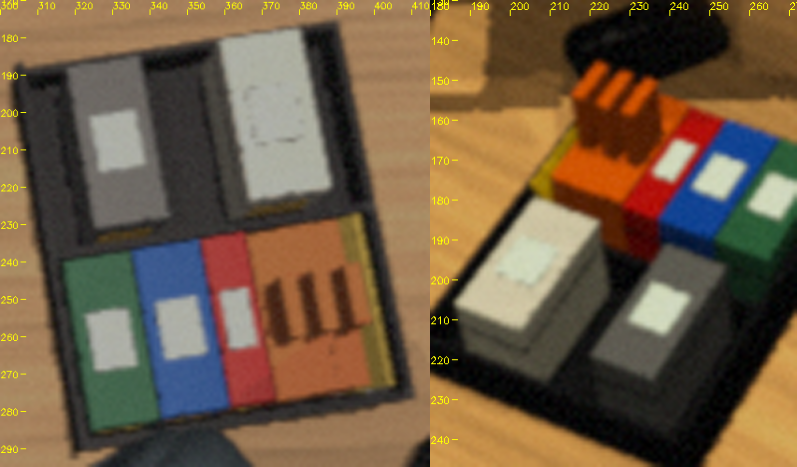

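The three spacers stand level at tops (370–395, 228–275 in the top view) and the row has no gaps. The white strip behind the paddle at about (397,250) is now covered, so the paddle is pushed back. Handing in.

```bash
python3 -c "
from bench import *
print(hand_in())"
```

```text
the job is handed in; nothing more can be done
None
```

I put three spacers in the near lane and handed the job in at about 32 s. The final picture shows the row snug and the pusher pressed back. The pusher joint can't be read directly and the hand-in returned no verdict. The fourth spacer was never touched and should still be standing in the rack.

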